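# Free the pawl and shut the chute gate

## Task

The gate of the sorting chute stands open, held by the pawl on its toothed quadrant. With the fingertips press the thumb tab on top of the hand lever down, so that the pawl lifts out of the teeth, and with the tab still pressed push the lever all the way down past the teeth until the gate is shut; then let go, so that the pawl drops back in, and take the hand clear. Grasp nothing, do not raise the lever, and leave the tub, the scoop and the finds on the table where they are.

Things in the scene. Friction and masses are not known exactly. Their poses are not given: they have to be found in the camera images.
- chute: Galvanised sheet chute, fixed on four legs: a trough 340 mm long, 184 wide, walls 62 high, falling at 20 degrees towards the robot into the tub. Origin: on the table under the gate's cross shaft, mid-width. x points level up the chute (away from the robot), y to its left, z up. The shaft runs along y, 220 mm up. Mouth at x = -200 mm, 92 mm high; head at x = +120 mm, 274 mm high.
- quadrant_top (a point): Topmost tooth (291 mm above the table) of the fixed steel quadrant on the outside of the chute's right-hand wall: a 5 mm plate in the plane just left of the lever, with seven ratchet teeth 12 mm apart on its rim, 121 mm from the shaft, facing the robot.
- lever_hinge (a point): The hand lever's hinge: the point of the shaft's axis (along the chute's y) in the lever's middle plane, 116 mm right of the chute's middle, 220 mm above the table.
- gate_lever (a joint): Angle of hand lever and gate, one rigid piece on the shaft (rad). 0 = fully down, gate shut (firm stop): the lever points from the hinge towards the robot (chute's -x), 15 degrees below level. Grows as lever and gate rise, upper stop 0.60; starts 0.32 to 0.50. Stays where left. Pawl free, it yields to about 8 to 11 N at the tab; pawl in, it goes down one tooth (0.1 rad) at most; it can rise.
- grip_end (a point): Free end of the lever, on its centre line 318 mm from the hinge. The lever is a flat steel bar 6 mm thick and 30 mm high as far as 240 mm from the hinge, then a round black rubber grip 25 mm thick.
- tab_top (a point): Middle of the top face of the thumb tab, the place to press: a ribbed dark steel plate 42 mm (along the lever) x 28 x 3 over the bar's top edge, just short of the grip; the pawl's tail. At rest it is 212 mm along the lever from the hinge and 37 mm above the bar's centre line, sloping up 6 degrees to the grip; pressed home 219 and 20 mm, sloping down 5. It lies 3 mm left of the lever's plane.
- pawl (a joint): Angle of the sprung pawl on the lever (rad): 0 = tab up, nose deep between two teeth; 0.12 = nose level with the tooth tips; 0.19 = tab pressed home (17 mm down, a stop), nose clear. At the start 0 to 0.12 (it may ride on a tooth). Springs back when let go. Home takes about 4 N on the tab, less than moves the lever: a steady push down on the tab first frees the pawl, then lowers the lever.
- tub: Grey plastic tub, 260 x 270 mm and 80 mm high, loose on the table under the chute's mouth, with small stones in it; origin at the middle of its underside. To be left where it is.
- shell_mid (a point): Middle of an orange brachiopod shell, about 45 mm across and 25 mm high, on the table to the right of the chute. Bystander.
- flint_mid (a point): Middle of a dark grey flint core, about 75 x 60 x 45 mm, on the table to the right of the chute. Bystander.
- rib_mid (a point): Middle of a bone-coloured curved rib fragment, 148 mm long and 17 mm thick, lying on the table to the right of the chute. Bystander.
- scoop_mid (a point): Middle of a steel hand scoop 205 mm long, 70 mm wide and 40 mm high, lying on the table to the left of the chute. Bystander.

How it is judged:
By the outcome, as a careful person would: the job done as asked, in the order asked, and still so for the second after the job is handed in, with the robot touching nothing.
It also fails if it takes over 32 s, if anything falls off the work surface, if the arm or the gripper's body presses on something with over 40 N, if the wrist force passes 120 N, or if a joint passes its speed limit or range.

## Robot

A 6-joint arm with a two-finger parallel gripper is mounted at the origin on the work surface. World frame = base frame: x ahead of the robot, y to its left, z up, the work surface at z = 0. Lengths are in m, angles in degrees, forces in N, time in s.
With the tool pointing down it reaches from about 0.275 to 0.875 m from the base axis. Payload 12.5 kg.
Tool frame: the origin (TCP) lies midway between the tips of the shut fingers; the grasp point (between the pads) lies 19 mm behind it (arm.tcp_to_grasp is the distance from the TCP to the grasp point, in m); z points along the fingers, x is the direction in which the jaws open and shut, and the axes are right-handed (so a half turn about z gives the same grasp; the last joint's range is limited). The gripper opens to 85 mm and grips with 20 to 120 N. Pads are 22 mm wide; open, the fingers measure 114 mm over their backs; the gripper's body (76 mm by 85 mm) begins 54 mm behind the grasp point. The pads swing forward as they close: fully open they stand 13 mm farther back than shut.
Start: joints at [-70.737, 20.094, 94.641, -0, 65.266, -4.847], TCP at [0.225, -0.502, 0.231] pointing down, gripper open.
Joint ranges: [-157.81, 157.81], [-45, 120.19], [0.68, 151.7], [-89.99, 269.99], [4.06, 180], [-164.3, 164.3]. Speed limits (degrees/s): [127.2, 127.2, 159.86, 180, 180, 180].

## Interface

Orientations are given as a 3x3 rotation matrix whose columns are the frame's x, y, z axes.
In Python, from workcell import arm gives the robot as it stands. The module is installed in compiled form; this text tells all that it offers. Calls block until the motion is done:
- arm.reach(position, orientation): joint-space move of the TCP to a pose.
- arm.move_l(position, frame=None, speed=0.15): straight line of the TCP; frame=None keeps the orientation; speed is the mean speed in m/s.
- arm.move_j(angles): joint-space move.
- arm.move_gripper(opening, newtons=None): opening from 0.0 (shut) to 1.0 (fully open); newtons is the grip in N (None keeps the last); returns when the fingers have stopped.
- arm.pause(seconds).
- arm.inverse_kinematics(position, orientation): joint angles nearest the present ones, or None.
- arm.sense(): the state.
- arm.camera(name): name is "side" or "top"; returns the picture (420x560x3 uint8, red, green, blue); there is no depth.
- arm.get_calibration(name): a dict with "fx", "fy", "cx", "cy" (pixels), "k1" (the pictures are not rectified: a ray, as slopes to the right and down, at radius r is drawn at 1 + k1 r^2 times it, then the intrinsics apply), "extrinsics" (4x4, takes a point from world to camera coordinates). Camera axes: x right, y down, z forward; pixel columns grow to the right and rows downward; lengths in m; the calibration is good to about 2 mm. A picture is of the moment at which its call begins. get_calibration takes no time and is no camera call.
A pose or a line that the arm cannot do raises arm.PlanningError and nothing moves.
- arm.sign_off(): hands the job in, once; it reports no verdict.
The state is a dict: "time_s": time; "joint_pos": joint angles; "joint_velocities": joint speeds; "tau": joint torques, N m; "tool_pos": TCP position; "orientation": TCP orientation; "contact_force": force on the tool from outside, world axes, zero at the start; "wrist_torque": the same for the moment, N m; "grip_width": opening from 0.0 (shut) to 1.0 (fully open).
Only numpy, scipy, OpenCV 4.12 (cv2) and the standard library are available. Lean on these libraries where they do the work, as an engineer would, in place of code of your own. Each camera call takes 0.05 s, during which the arm holds its last target. There are 200 camera calls.

## Working session

There is one attempt and no reset: what is moved stays moved. The work goes in short steps, each a Python script; the robot and the scene stay as the last script left them, time stands still between calls to the robot, and variables do not carry over. Pictures are saved under pics/ and viewed, about 8 in all and at most 12, crops included, and the job is handed in when it is done.

```bash
mkdir -p pics; cat > h.py <<'E'
from workcell import arm
import numpy as np, cv2
def snap(n,f):
    im=arm.camera(n); cv2.imwrite(f'pics/{f}.png',im[:,:,::-1]); return im
def ray(n,u,v):
    c=arm.get_calibration(n);E=np.array(c['extrinsics'])
    K=np.array([[c['fx'],0,c['cx']],[0,c['fy'],c['cy']],[0,0,1.]])
    p=cv2.undistortPoints(np.array([[[u,v]]],float),K,np.array([c['k1'],0,0,0,0.]))[0,0]
    R=E[:3,:3]; return -R.T@E[:3,3], R.T@np.array([p[0],p[1],1])
def onz(n,u,v,z):
    o,d=ray(n,u,v); return o+d*(z-o[2])/d[2]
def proj(n,P):
    c=arm.get_calibration(n);E=np.array(c['extrinsics'])
    q=E[:3,:3]@np.asarray(P)+E[:3,3]; a=q[:2]/q[2]; a=a*(1+c['k1']*(a@a))
    return np.array([c['fx']*a[0]+c['cx'],c['fy']*a[1]+c['cy']])
def tri(a,b):
    (o1,d1),(o2,d2)=ray('side',*a),ray('top',*b)
    s,*_=np.linalg.lstsq(np.c_[d1,-d2],o2-o1,rcond=None)
    p,q=o1+d1*s[0],o2+d2*s[1]; return (p+q)/2,np.linalg.norm(p-q)
E
python3 - <<'E'
from h import *
for n in('side','top'):
    snap(n,n+'0'); c=arm.get_calibration(n); print(n,c['k1'],c['fx'],ray(n,280,210))
print(arm.sense())
E
```

```text
side -0.03948046577516272 465.0055190911791 (array([ 0.47066159, -0.53279866,  1.04703059]), array([ 0.10624794,  0.62202018, -0.77576792]))
top -0.05656550644403529 398.166140810955 (array([0.45236359, 0.13692091, 1.24515967]), array([ 1.29632547e-01, -2.33632488e-04, -9.91595124e-01]))
{'time_s': 0.1, 'joint_pos': array([-7.07380951e+01,  2.01230817e+01,  9.46712109e+01, -9.93178599e-04,
        6.52693695e+01, -4.84701228e+00]), 'joint_velocities': array([-0.02246591,  0.00027415, -0.15632211,  0.0347054 , -0.04608784,
        0.10344979]), 'tau': array([ 2.11709985e-04, -5.06837368e+01, -2.91873944e+01, -8.48623904e-05,
        2.65505470e-03,  1.01959806e-06]), 'tool_pos': array([ 0.22458212, -0.50173058,  0.23080852]), 'orientation': array([[ 4.08478939e-01, -9.12767665e-01, -3.81404528e-04],
       [-9.12767072e-01, -4.08479110e-01,  1.04371945e-03],
       [-1.10846915e-03, -7.82039208e-05, -9.99999383e-01]]), 'contact_force': array([ 0.76085029,  0.08798646, -0.25987902]), 'wrist_torque': array([ 0.04292598, -0.02636724,  0.02731437]), 'grip_width': 1.001293366671612}
```

View pics/side0.png

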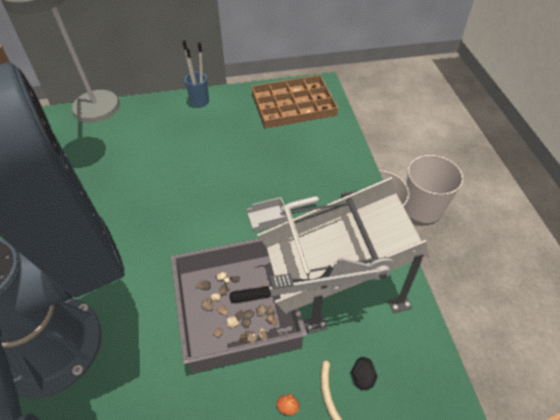

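View pics/top0.png

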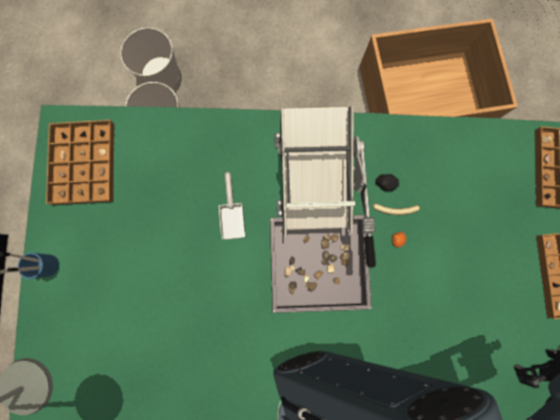

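Side: black grip about (232–270, 294), tab about (282, 282), hinge about (383, 268). Top: grip (370, 232–265), tab (369, 225). I'll enlarge both.

```bash
python3 - <<'E'
import cv2,numpy as np
a=cv2.imread('pics/side0.png')[240:320,220:400]; b=cv2.imread('pics/top0.png')[125:275,340:400]
a=cv2.resize(a,None,fx=4,fy=4,interpolation=cv2.INTER_CUBIC);b=cv2.resize(b,None,fx=4,fy=4,interpolation=cv2.INTER_CUBIC).transpose(1,0,2)
c=np.zeros((570,720,3),np.uint8); c[:320]=a; c[325:565,:600]=b
cv2.imwrite('pics/c0.png',c)
E
```

```text
(no output)
```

View pics/c0.png

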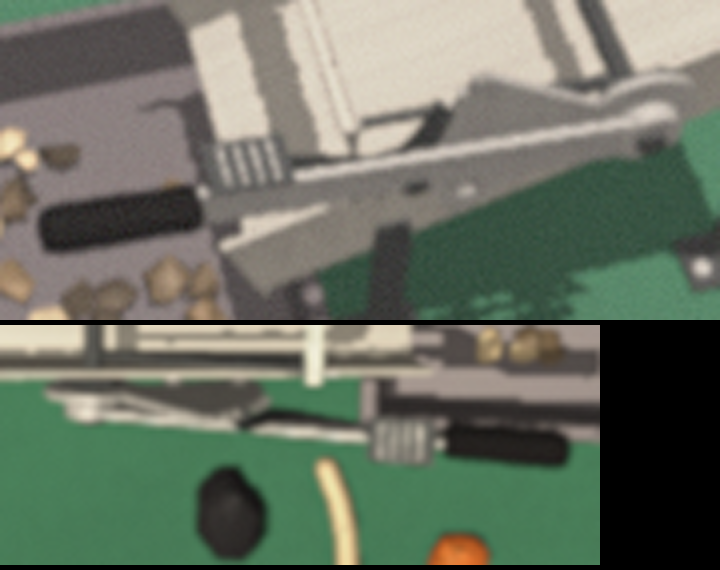

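```bash
python3 - <<'E'
from h import *
np.set_printoptions(precision=4,suppress=True)
for n,a,b in [('tab',(282,280.5),(368.75,225.5)),('gend',(231.5,297.5),(370.5,266.5)),('gin',(270,291.7),(369,236.5)),('hinge',(383,269.5),(360.5,145))]:
    print(n,*tri(a,b))
P=lambda a,b:tri(a,b)[0]
h=P((383,269.5),(360.5,145)); t=P((282,280.5),(368.75,225.5)); g=P((231.5,297.5),(370.5,266.5))
for q in(t,g): d=q-h; print(np.hypot(d[0],d[1]),d[2],np.linalg.norm(d),np.degrees(np.arctan2(d[2],np.hypot(d[0],d[1]))),np.degrees(np.arctan2(-d[1],-d[0])))
E
```

```text
tab [ 0.5486 -0.0831  0.2717] 0.0022879699084121553
gend [ 0.4486 -0.0917  0.2532] 0.0026084380998822594
gin [ 0.5235 -0.0893  0.2472] 0.0027696520173319528
hinge [ 0.7635 -0.071   0.2299] 0.0021164849923863407
0.21520448695354308 0.0417675928532148 0.21922021580522544 10.983600223089965 3.217391904839227
0.3155717480664207 0.023247419614532527 0.31642688048968065 4.213233086691646 3.7533197541959162
```

Tab (0.549, −0.083, 0.272). The grip end comes out 316 mm from the hinge (318 expected) and the tab 215–219 mm (215 expected), so the lever sits about 5° above level and theta ≈ 0.34. I'll shut the fingers and hover over the tab, leaning the hand slightly towards the robot.

```bash
cat >> h.py <<'E'
u=np.array([-.9979,-.0640,0]); k=np.array([0,0,1.]); left=np.cross(k,-u)
H=np.array([.7635,-.0715,.22])
def tool(a):
    a=np.radians(a); z=-np.sin(a)*u-np.cos(a)*k; y=-left; return np.c_[np.cross(y,z),y,z]
def tab(theta,r=.219,n=.020):
    e=theta-np.radians(15); c,s=np.cos(e),np.sin(e)
    return H+u*(r*c-n*s)+k*(r*s+n*c)+.003*left
E
python3 - <<'E'
from h import *
np.set_printoptions(precision=4,suppress=True)
print('gatebar',onz('top',320,204,.28),onz('top',355,204,.28), 'rest',tab(.34,.212,.037))
R=tool(12)
if arm.inverse_kinematics([.549,-.083,.36],R) is None: print('flip')
p=arm.sense()['tool_pos']
arm.move_gripper(0.0)
arm.move_l([p[0],p[1],.40],speed=.25)
arm.reach([.549,-.0825,.36],R)
arm.move_l([.549,-.0825,.295],speed=.1)
s=arm.sense(); print(s['time_s'],s['tool_pos'],s['joint_pos'],s['contact_force'],s['grip_width'])
a=snap('side','s1')[200:340,200:400]; b=snap('top','t1')[120:300,300:440]
c=np.zeros((420,800,3),np.uint8)
cv2.imwrite('pics/c1.png',cv2.hconcat([cv2.resize(a,(480,336)),cv2.resize(b,(261,336))])[:,:,::-1])
E
```

```text
gatebar [0.5962 0.039  0.28  ] [ 0.5988 -0.0472  0.28  ] rest [ 0.5553 -0.0818  0.2734]
4.4083 [ 0.5493 -0.0827  0.2956] [-15.2056  11.6928  97.3319   4.4704  59.6241 -20.7451] [ 0.4155 -0.2856 -0.0125] -0.0016321721119612973
```

View pics/c1.png

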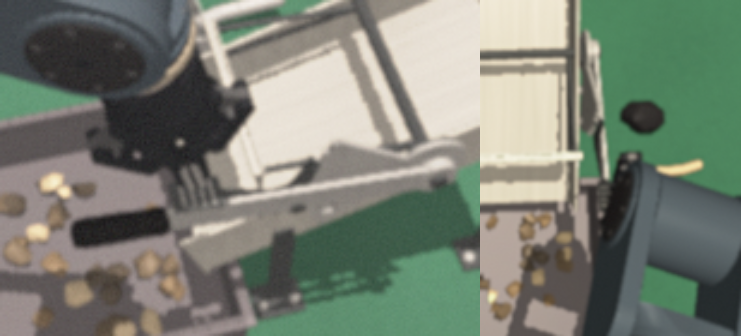

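```bash
sed -i 's/^H=.*/H=np.array([.761,-.0715,.22])/' h.py; python3 - <<'E'
from h import *
np.set_printoptions(precision=4,suppress=True)
print('bar',tri((307.5,277),(355,204)))
R=tool(18)
def rep(t):
    s=arm.sense(); print(t,round(s['time_s'],2),s['tool_pos'],s['contact_force']); return s
p=tab(.34); p[2]=.295
arm.move_l(p,R,speed=.05); rep('hover')
for z in(.280,.270,.262,.254,.248):
    p[2]=z; arm.move_l(p,speed=.05); s=rep('press')
    if s['contact_force'][2]>30: break
a=snap('side','s2')[200:340,200:400]
cv2.imwrite('pics/c2.png',cv2.resize(a,(600,420))[:,:,::-1])
E
```

```text
bar (array([ 0.6071, -0.0576,  0.2255]), np.float64(3.011698847363557e-05))
hover 4.77 [ 0.544  -0.0825  0.2956] [-0.032  -0.7423  0.4   ]
press 5.22 [ 0.5445 -0.0823  0.2796] [-0.2447 -0.3152 -0.0974]
press 5.57 [ 0.5447 -0.0825  0.2701] [0.4282 0.2653 3.5145]
press 5.88 [ 0.5446 -0.0825  0.2622] [-1.234  -0.3473  3.6833]
press 6.18 [ 0.5446 -0.0824  0.2542] [-0.5204 -1.0243  2.9001]
press 6.45 [ 0.5446 -0.0824  0.2481] [-0.8858 -1.0872  3.087 ]
```

View pics/c2.png

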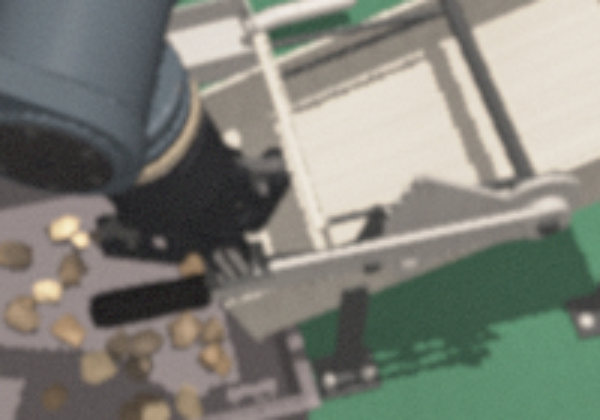

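The force is steady at about 3 N, which is the pawl spring. The grip end went from row 297.5 to about 303, so the lever is already following with the tab home after 24 mm of travel. I'll continue along the arc to the stop.

```bash
python3 - <<'E'
from h import *
np.set_printoptions(precision=4,suppress=True)
def rep(t):
    s=arm.sense(); print(t,round(s['time_s'],2),s['tool_pos'],s['contact_force']); return s
for th in(.22,.15,.08,.03):
    arm.move_l(tab(th),speed=.06); rep(th)
p=tab(.0)
for i in range(14):
    q=p-k*.002*(i-3); arm.move_l(q,speed=.03); s=rep(i)
    if s['contact_force'][2]>22: break
a=snap('side','s3')[200:340,200:400]
cv2.imwrite('pics/c3.png',cv2.resize(a,(600,420))[:,:,::-1])
E
```

```text
0.22 6.94 [ 0.5421 -0.0826  0.231 ] [2.0972 0.4653 3.7451]
0.15 7.35 [ 0.5415 -0.0826  0.2154] [ 1.311  -0.9164  2.1309]
0.08 7.76 [ 0.5422 -0.0825  0.2   ] [0.0709 0.1014 3.6847]
0.03 8.09 [ 0.5435 -0.0824  0.189 ] [ 0.6499 -0.4583  2.8734]
0 8.34 [ 0.5439 -0.0824  0.1884] [-4.963  -1.7893  5.3705]
1 8.59 [ 0.5441 -0.0824  0.1866] [-3.1327 -0.6962  6.1643]
2 8.84 [ 0.5443 -0.0823  0.1847] [-1.4405  0.2358  6.1711]
3 9.09 [ 0.5445 -0.0823  0.1829] [-1.6182  0.574   6.9702]
4 9.34 [ 0.5449 -0.0824  0.1819] [-8.0437  0.3207 16.7569]
5 9.59 [ 0.5451 -0.0825  0.181 ] [-14.6827   2.0296  29.903 ]
```

View pics/c3.png

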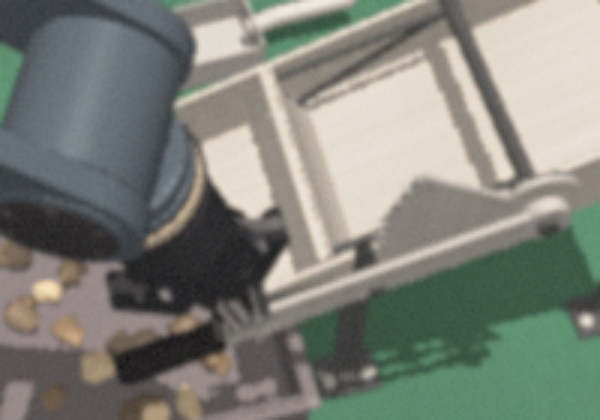

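A firm stop at z ≈ 0.182 (0.1826 predicted). The lever lies fully down, the gate is shut and the quadrant teeth are exposed. Now I'll lift straight off and check.

```bash
python3 - <<'E'
from h import *
np.set_printoptions(precision=4,suppress=True)
p=arm.sense()['tool_pos'].copy()
for dz,v in((.012,.03),(.03,.05),(.09,.1),(.2,.2)):
    q=p+k*dz+u*.15*dz; arm.move_l(q,speed=v); print(arm.sense()['contact_force'])
arm.move_l([.38,-.30,.40],speed=.25)
s=arm.sense(); print(s['time_s'],s['tool_pos'],s['contact_force'])
a=snap('side','s4')[200:420,200:420]; b=snap('top','t4')[90:330,200:440]
print('tab rest pred',proj('side',tab(0,.212,.037)),'home',proj('side',tab(0)),'gend pred',proj('side',H+u*.318*np.cos(.2618)-k*.318*np.sin(.2618)))
cv2.imwrite('pics/c4.png',cv2.hconcat([cv2.resize(a,(440,440)),cv2.resize(b,(350,440))])[:,:,::-1])
E
```

```text
[1.4801 0.1453 1.8681]
[-0.3721 -0.4191  0.1373]
[ 0.6087 -0.3161  0.3721]
[ 0.2813 -0.1997 -0.5046]
13.425 [ 0.3803 -0.2993  0.3997] [-0.4533 -0.4778  0.5993]
tab rest pred [280.6826 298.2108] home [279.6271 302.7197] gend pred [238.5139 323.4042]
```

View pics/c4.png

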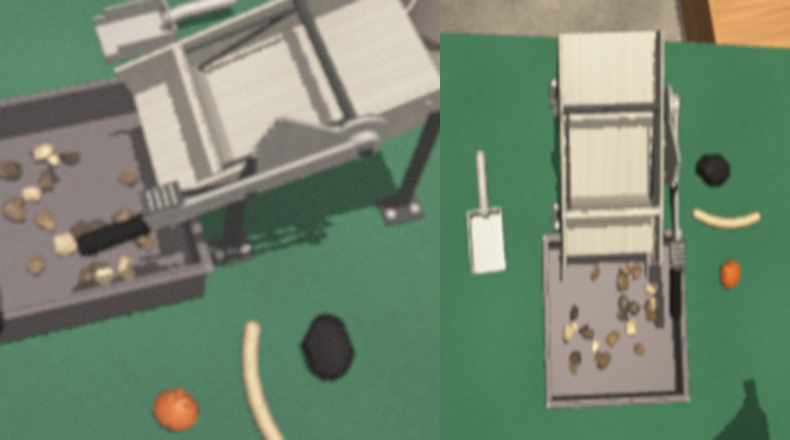

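Grip end is at about (240, 321) against (238.5, 323.4) predicted for fully shut. The tab is at (281.5, 298.5) against the rest prediction (280.7, 298.2), so the pawl is back in. The bystanders look unmoved.

```bash
python3 -c "
from h import *
arm.sign_off()"
```

```text
the job is handed in; nothing more can be done
```

The gate is shut and the job is handed in, at about 13.5 s on the robot's clock against the 32 s limit. With shut fingertips I pressed the thumb tab home, pushed the lever down its arc to the firm stop with the tab held, then lifted straight off and moved clear.

- **Stop:** it was met at tab height 0.182 m (0.1826 predicted). The largest force I read was about 33 N at the fingertips.
- **Lever down:** in the last side picture the grip end is within about 3 px of where it should be with the gate shut.
- **Pawl back in:** the tab is within 1 px of its rest position in the same picture.
- **Hand clear:** the contact force after moving away was only sensor noise.
- **Bystanders:** the tub, scoop, shell, flint and rib look unmoved by eye; I did not measure them.

**Disagreements:**
- While the lever was moving, I read only 3–7 N, against the 8–11 N given. I think this is because I read the force after each step had stopped.
- My first hinge measurement came out 10 mm too high, so I used the given 220 mm.

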